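# Load the medal-marking machine and start it

## Task

Take the finished silver medal out of the marking machine's catch tray and lay it flat in the felt-lined wooden tray. Slide the clear guard open, push every brass blank from the mat down past the spring lips into the magazine, one after another, so that the lips hold the stack down, and slide the guard fully shut. Only then press the green start key firmly until it gives and hold it about half a second (do not touch the red key, and do not hammer the green one); leave the hammer, the pliers and the orange box where they are.

Things in the scene. Friction and masses are not known exactly. Their poses are not given: they have to be found in the camera images.
- machine: Grey medal-marking machine, fixed; origin on the bench under the magazine's vertical axis; x to its rear, y to its keypad end, z up. Deck 70 mm above the bench over x -130..90, y -80..200 mm and x -55..90, y -235..-80 mm. Magazine at the origin, keypad at the front of the +y end, marking head and catch tray at the -y end.
- lips (a point): Point on the magazine's axis level with the flat underside of its two spring lips, 90 mm above the bench (axes as the machine). The brass lips, on the +y and -y side, 18 mm wide, noses 26.5 mm from the axis, bevelled above, spring outward as a blank is pushed down past them and snap back over it. A blank just laid on the bevels rests with its underside about 7 to 10 mm above this point.
- follower: Black spring-lifted plate, 58 mm across, in the 69 mm square well below the lips; carries the stack, up to 4 blanks. A blank is in once its top face has been pushed, flat and straight down, 1 to 4 mm below the lips' underside; it then rises till its top bears on the lips from below. Needs about 8 to 20 N at its peak, more as the stack grows. The origin is that of the machine, lowered as the plate goes down.
- collar_top (a point): Point on the magazine's axis level with the tops of its four steel guide posts, 120 mm above the bench. Posts centre a blank: 32.5 mm from the axis, flared above 108 mm to 38 mm. They stand 55 degrees either side of machine +x and -x, so fingers that hold a blank across x pass between them (46 mm gaps). Aluminium lip housings at y +-41..60 mm, 107 mm high.
- guard (a joint): Clear sliding guard over the magazine, m: 0 = closed over the magazine, 0.125 = fully open, slid along the machine's +y. Slides with about 1.5 N of friction and stays where it is left. A tunnel of clear sheet with open ends, 109 (x) x 124 (y) mm, roof top 128 mm above the bench.
- guard_knob (a point): Black round knob on top of the guard, 26 mm diameter, 20 mm tall (bench height 136 to 156 mm); the point is its centre.
- start_key_top (a point): Green square membrane key (start) on the front of the machine's deck: 28 x 28 mm; the point is the centre of its top face, 74 mm above the bench, 4 mm above the deck. Pressed straight down; it yields only 1 to 2 mm and counts as pressed at about 5 N (4 N per mm). Hold it about half a second. More than 50 N would damage it.
- stop_key_top (a point): Red square membrane key (stop), same size, 60 mm beside the green one; the point is the centre of its top face. Not to be pressed.
- outfeed (a point): Steel catch tray at the front of the machine, 110 (x) x 140 (y) mm outside with 4 mm rims 10 mm high on three sides and the machine on the fourth (+x); the point is on its floor in the middle, 30 mm above the bench. The finished medal lies in it.
- head (a point): Blue marking head of the machine, a fixed obstacle 72 (x) x 64 (y) x 92 mm; the point is its centre, 196 mm above the bench. Just behind it a steel column with a small wheel rises to 282 mm above the bench. Go round in front of it.
- tray_in (a point): Dark wooden tray lined with green felt, for finished work, fixed to the bench: 170 x 125 mm outside, 17 mm high, walls 6 mm; the point is the centre of its inner floor, 6 mm above the bench; x along its long side.
- medal_center (a point): Finished silver-coloured medal with a star, disc of 62 mm diameter, 10 mm thick, about 0.2 kg, lying flat; the point is its centre.
- blank1_center (a point): Brass medal blank 1, plain disc of 62 mm diameter, 10 mm thick, about 0.2 kg, at first lying flat on a 3 mm thick brown leather mat; the point is its centre. Absent in some runs.
- blank2_center (a point): Brass medal blank 2, plain disc of 62 mm diameter, 10 mm thick, about 0.2 kg, at first lying flat on a 3 mm thick brown leather mat; the point is its centre. Absent in some runs.
- blank3_center (a point): Brass medal blank 3, plain disc of 62 mm diameter, 10 mm thick, about 0.2 kg, at first lying flat on a 3 mm thick brown leather mat; the point is its centre. Absent in some runs.
- blank4_center (a point): Brass medal blank 4, plain disc of 62 mm diameter, 10 mm thick, about 0.2 kg, at first lying flat on a 3 mm thick brown leather mat; the point is its centre. Absent in some runs.
- hammer_grip (a point): Hammer, 240 mm long, lying on the bench; a point on its handle. Leave it alone.
- orange_box_in (a point): Small open orange plastic box, 60 x 50 x 35 mm; the point is the centre of its inner floor. Leave it alone.
- pliers_center (a point): Pliers with blue handles, 150 mm long, lying on the bench; the point is their pivot. Leave them alone.
- start_key (a joint): Travel of the green start key, m: 0 = up, 0.002 = fully down; pressed from 0.00125.
- stop_key (a joint): Travel of the red stop key, m: 0 = up, 0.002 = fully down.
Mind the look-alikes: they are no part of the job. Leave any purple or turquoise look-alike of the part that bears medal_center alone.

How it is judged:
By the outcome, as a careful person would: the job done as asked, in the order asked, and still so for the second after the job is handed in, with the robot touching nothing.
Of blank1, blank2, blank3, blank4 only 2 to 4 are there at a start; the rules pass over those that are not, and their reading is None.
At some moment in a run one of blank1, blank2, blank3, blank4 may be knocked a few centimetres aside while the robot is not near it.
It also fails if it takes over 210 s, if anything falls off the work surface, if the arm or the gripper's body presses on something with over 40 N, if the wrist force passes 120 N, or if a joint passes its speed limit or range.

## Robot

A 6-joint arm with a two-finger parallel gripper is mounted at the origin on the work surface. World frame = base frame: x ahead of the robot, y to its left, z up, the work surface at z = 0. Lengths are in m, angles in degrees, forces in N, time in s.
With the tool pointing down it reaches from about 0.375 to 0.9 m from the base axis. Payload 3.1 kg.
Tool frame: the origin (TCP) lies at the very end of the fingers, on their centre line; the grasp point (between the pads) lies bot.hold_point_z behind it (bot.hold_point_z is the distance from the TCP to the grasp point, in m); z points along the fingers, y is the line along which they close (so a half turn about z gives the same grasp; the last joint's range is limited). The gripper opens to 87 mm and grips with 3 to 60 N. Pads are 19 mm wide; open, the fingers measure 117 mm over their backs; the gripper's body (75 mm by 190 mm) begins 51 mm behind the grasp point.
Start: joints at [62.596, 30.224, 82.088, -0, 67.689, -10.227], TCP at [0.185, 0.597, 0.223] pointing down, gripper open.
Joint ranges: [-176.69, 176.69], [-43.24, 126.21], [12.49, 139.97], [-82, 262], [0, 151.66], [-163.58, 163.58]. Speed limits (degrees/s): [159.86, 159.86, 180, 180, 180, 180].

## Interface

Orientations are given as a 3x3 rotation matrix whose columns are the frame's x, y, z axes.
In Python, from rig import bot gives the robot as it stands.
- The arm moves only by the tool apply_moves, never from a script. Its argument "plan" is one flat list of numbers, 4 for each row, row after row: the shift along the world's x, y, z normalised to -1 to 1, where 1 is 0.05 m, then the turn about the world's z normalised to -1 to 1, where 1 is 10 degrees. A call has 1 to 12 rows; each row shifts and turns the commanded pose from where the row before left it; what a row does not reach is not made up. A row lasts 1/8 s, in which the tool goes at most 62.5 mm and 10.7 degrees, less where a joint would pass 70% of its speed; a pose out of reach is approached as far as the arm can. A call with a number of a shift or a turn outside -1 to 1 is refused whole. A call with a gripper value outside its range is refused whole. "grip" is the closure, from -1 (fully open) to 1 (shut), so that 0 is half open, set as the call begins (left out, the last holds). The fingers move at their own pace and stop on an object; the grip force is fixed at half the most. Time passes only in rows, so rows that do not move let the fingers close. It gives the time, the measured TCP pose, the force, the opening and the grip force at its end, in the units of the state.
- bot.read_state(): the state, without advancing time (a new reading comes with each control period).
- bot.capture(name): name is "side" or "top" or "wrist"; returns (picture, depth): 384x512x3 uint8, red, green, blue; 384x512 float32, m along the optical axis (not along the pixel's ray), 0 where there is no reading.
- bot.camera_info(name): a dict with "vertical_fov" (degrees; the focal length in pixels is half the picture's height over the tangent of half this angle, whatever the lens; pixels are square), "cx", "cy" (the principal point, pixels), "k1" (the pictures are not rectified: a ray, as slopes to the right and down, at radius r is drawn at 1 + k1 r^2 times it, then the intrinsics apply), "rvec" (rotation vector, rad) and "tvec" (3), from world to camera coordinates, as OpenCV has them; the wrist camera has in their place "mount" (4x4, takes a point from camera to tool coordinates, whose origin is the TCP and whose axes are the flange's). Camera axes: x right, y down, z forward; pixel columns grow to the right and rows downward; lengths in m; the calibration is good to about 2 mm. A picture is of the moment at which its call begins: read the wrist's pose just before it. camera_info takes no time and is no camera call.
- bot.hand_in(): hands the job in; it is judged then, once.
Trained networks look in the newest picture that a camera, given by its name, has taken for a name from the list of things; names that differ only in an ending like _2 or _b are one class to them, and where a whole thing is asked for, a point or a joint stands for the part that bears it (a point fixed in the world has none). Each returns a list of dicts, best first, with "p" (0 to 1); they miss things now and then, are a little off and sometimes report something else, mostly with a low value. They report only what shows in the picture. A call takes as long as a camera call. They do not tell look-alikes from the thing itself.
- bot.outline_of(camera, target): "mask" (384x512 bool, what is visible of it) and "xy" ([column, row] as shares, 0 to 1, of the picture: columns of its width, rows of its height, amid what is visible of it).
- bot.pinpoint(camera, target): "xy" ([column, row] as shares, 0 to 1, of the picture: columns of its width, rows of its height: a listed point, or the origin of a listed thing).
The state is a dict: "time_s": time; "joint_positions": joint angles; "qvel": joint speeds; "tau": joint torques, N m; "position": TCP position; "tcp_rot": TCP orientation; "force": force on the tool from outside, world axes, zero at the start; "moment": the same for the moment, N m; "opening": opening from 0.0 (shut) to 1.0 (fully open); "grasp_force": force on a finger pad.
Only numpy, scipy, OpenCV 4.12 (cv2) and the standard library are available. Lean on these libraries where they do the work, as an engineer would, in place of code of your own. Each camera call takes 0.05 s, during which the arm holds its last target. There are 200 camera calls.

## Working session

There is one attempt and no reset: what is moved stays moved. The work goes in short steps, Python scripts to look and compute and a tool call to move; the robot and the scene stay as the last step left them, time stands still between calls to the robot, and variables do not carry over. Pictures are saved under pics/ and viewed, at most 14 in all, crops included, and the job is handed in when it is done.

Besides the shell and the picture viewer there is one more tool, called after "Request:" by a JSON object that holds its "fn" and its "kwargs", one argument or row to a line. apply_moves: Moves the arm, as the interface text tells. Its arguments: {"type":"object","properties":{"plan":{"type":"array","items":{"type":"number"}},"grip":{"type":"number"}},"required":["plan"]}

```bash
ls; mkdir -p pics
cat > h.py <<'E'
import numpy as np, cv2
from rig import bot
def K(ci):
    f=192/np.tan(np.radians(ci["vertical_fov"])/2); return f,ci["cx"],ci["cy"],ci["k1"]
def pose(cam):
    ci=bot.camera_info(cam)
    if "mount" in ci:
        s=bot.read_state(); T=np.eye(4);T[:3,:3]=s["tcp_rot"];T[:3,3]=s["position"]
        M=T@np.array(ci["mount"]); return ci,M[:3,:3],M[:3,3]
    R=cv2.Rodrigues(np.array(ci["rvec"],float))[0]; return ci,R.T,-R.T@np.array(ci["tvec"],float).ravel()
def ray(P,u,v):
    ci,R,t=P; f,cx,cy,k=K(ci)
    d=np.array([(u-cx)/f,(v-cy)/f]); x=d.copy()
    for _ in range(20): x=d/(1+k*(x@x))
    return R@np.array([x[0],x[1],1])
def atz(P,u,v,z):
    r=ray(P,u,v); return P[2]+r*(z-P[2][2])/r[2]
def proj(P,X):
    ci,R,t=P; f,cx,cy,k=K(ci); c=R.T@(np.array(X)-t); a=c[:2]/c[2]; a=a*(1+k*(a@a)); return a*f+[cx,cy]
def shot(cam,name=None):
    P=pose(cam); im,d=bot.capture(cam)
    if name: cv2.imwrite(f"pics/{name}.png",im[:,:,::-1])
    return P,im,d
E
python3 - <<'E'
from h import *
H={"guard_knob":.146,"start_key_top":.074,"stop_key_top":.074,"outfeed":.03,"collar_top":.12,"lips":.09,"head":.196,"tray_in":.006,"medal_center":.035,"blank1_center":.008,"machine":0}
for c in("top","side"):
    P,im,d=shot(c,c+"0"); print(c,P[2].round(3))
    for n,z in H.items():
        for r in bot.pinpoint(c,n)[:6]:
            u,v=r["xy"][0]*512,r["xy"][1]*384
            print(n,round(r["p"],2),round(u),round(v),atz(P,u,v,z).round(4), d[int(min(v,383)),int(min(u,511))].round(3))
E
python3 -c "
import cv2,numpy as np
a=[cv2.imread(f'pics/{c}0.png') for c in('top','side')]
cv2.imwrite('pics/t.png',cv2.resize(a[0],(800,600)));cv2.imwrite('pics/s.png',cv2.resize(a[1],(800,600)))"
```

```text
pics
top [0.418 0.044 1.358]
guard_knob 0.84 297 164 [ 0.6081 -0.0569  0.146 ] 1.217
start_key_top 0.57 163 203 [0.5053 0.3418 0.074 ] 1.344
start_key_top 0.47 281 201 [ 0.5062 -0.0128  0.074 ] 1.289
stop_key_top 0.61 261 200 [0.5099 0.0486 0.074 ] 1.289
outfeed 0.81 357 203 [ 0.4993 -0.2517  0.03  ] 1.314
collar_top 0.67 306 164 [ 0.6126 -0.0872  0.12  ] 1.242
lips 0.61 306 165 [ 0.6119 -0.0895  0.09  ] 1.244
head 0.88 365 163 [ 0.6002 -0.2405  0.196 ] 1.126
tray_in 0.86 416 212 [ 0.4711 -0.4407  0.006 ] 1.353
medal_center 0.83 348 243 [ 0.3782 -0.2173  0.035 ] 1.333
medal_center 0.67 360 207 [ 0.4861 -0.258   0.035 ] 1.315
medal_center 0.6 377 253 [ 0.346  -0.3049  0.035 ] 1.331
blank1_center 0.72 167 234 [0.4132 0.3457 0.008 ] 1.337
machine 0.59 302 169 [ 0.6128 -0.0866  0.    ] 1.241
machine 0.46 305 168 [ 0.6176 -0.0945  0.    ] 1.241
machine 0.19 305 164 [ 0.6305 -0.0974  0.    ] 1.24
side [0.326 0.772 0.996]
guard_knob 0.91 242 160 [ 0.6094 -0.0584  0.146 ] 1.208
start_key_top 0.57 270 199 [0.5059 0.0033 0.074 ] 1.209
stop_key_top 0.52 266 212 [0.5049 0.0516 0.074 ] 1.184
outfeed 0.92 289 155 [ 0.5054 -0.2417  0.03  ] 1.393
outfeed 0.43 174 261 [0.7034 0.2547 0.03  ] 1.111
collar_top 0.85 246 161 [ 0.6063 -0.0852  0.12  ] 1.205
lips 0.89 247 168 [ 0.605  -0.0851  0.09  ] 1.219
head 0.93 264 114 [ 0.5944 -0.2296  0.196 ] 1.269
tray_in 0.63 312 126 [ 0.4626 -0.4477  0.006 ] 1.548
medal_center 0.76 325 168 [ 0.3764 -0.2128  0.035 ] 1.389
medal_center 0.57 338 162 [ 0.3399 -0.2579  0.035 ] 1.414
medal_center 0.5 292 150 [ 0.4993 -0.2657  0.035 ] 1.405
blank1_center 0.53 309 128 [ 0.4734 -0.4318  0.008 ] 1.532
machine 0.89 243 186 [ 0.6179 -0.0866  0.    ] 1.245
```

View pics/t.png

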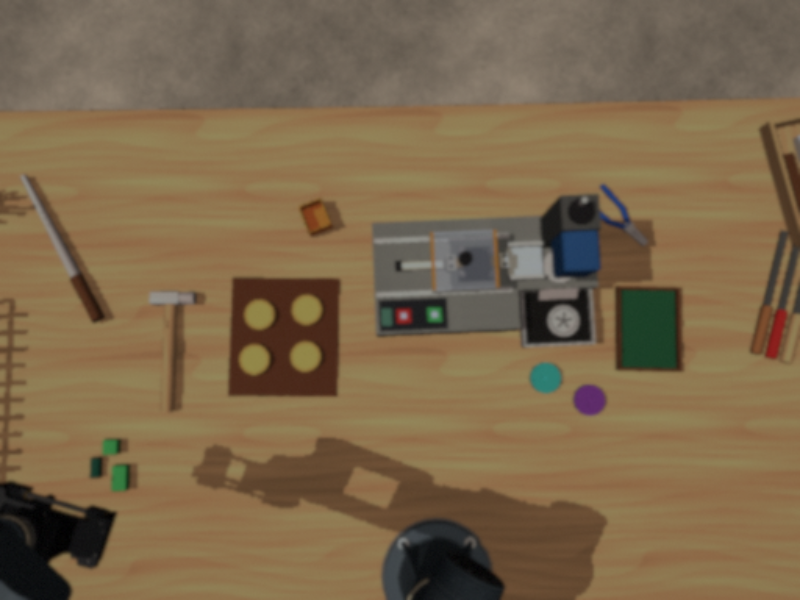

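View pics/s.png

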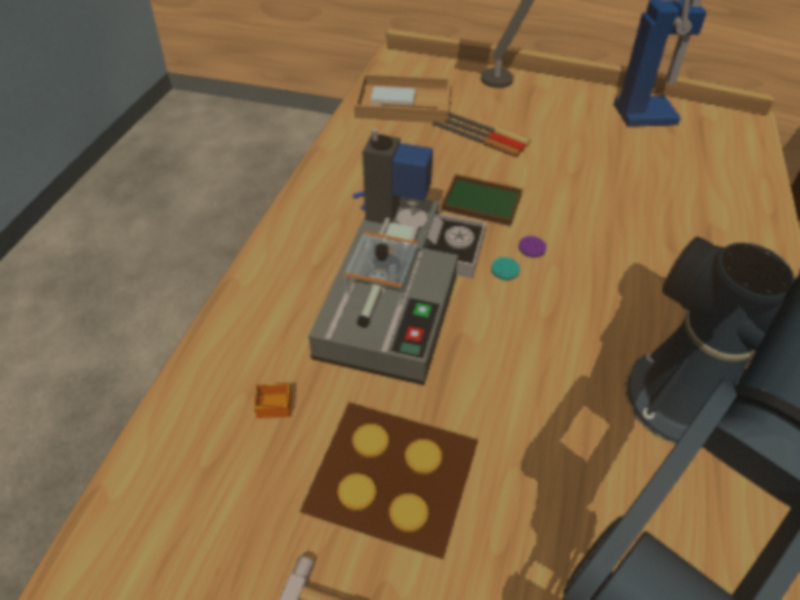

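The top view (800x600) shows four blanks on the mat at about (259,315), (307,310), (254,360) and (306,357), and the silver medal at (563,320). The guard knob is at (466,258), green key (434,314), red key (403,315), tray (648,328). The turquoise and purple discs are the decoys. Next I measure the blanks by colour and the machine's edges.

Run:
```python
from h import *
im=cv2.imread("pics/top0.png");P=pose("top")
s=bot.read_state();print(s["position"],np.round(s["tcp_rot"],3).tolist(),bot.hold_point_z,s["opening"])
print(np.round(bot.camera_info("wrist")["mount"],3).tolist(),bot.camera_info("wrist")["vertical_fov"])
hsv=cv2.cvtColor(im,cv2.COLOR_BGR2HSV)
def blobs(m,z,x0,x1,y0,y1,name):
    n,_,st,c=cv2.connectedComponentsWithStats(m.astype(np.uint8))
    for i in range(1,n):
        if st[i,4]>25 and x0<c[i][0]<x1 and y0<c[i][1]<y1: print(name,c[i].round(1),st[i,4],atz(P,*c[i],z).round(4))
h,sa,v=[hsv[:,:,i].astype(int) for i in range(3)]
blobs((h>20)&(h<35)&(sa>110)&(v>100),.013,145,220,175,255,"blank")
blobs((h>50)&(h<80)&(sa>120)&(v>120),.074,270,290,190,210,"green")
blobs(((h<8)|(h>172))&(sa>120)&(v>100),.074,250,270,190,210,"red")
blobs((h>50)&(h<85)&(sa>80)&(v<120),.006,390,440,180,240,"felt")
P2,im2,d=shot("top")
# deck edges from height map
f,cx,cy,k=K(P[0]); uu,vv=np.meshgrid(np.arange(235,390),np.arange(138,220))
X=np.array([P[2]+ray(P,u,w)*d[w,u] for u,w in zip(uu.ravel(),vv.ravel())])
m=(abs(X[:,2]-.07)<.006); q=X[m]
print("deck n",m.sum(),q[:,2].mean(), "x",q[:,0].min(),q[:,0].max(),"y",q[:,1].min(),q[:,1].max())
r=cv2.minAreaRect(q[q[:,1]>-.14][:,:2].astype(np.float32));print(r)
# front edge and +y end line fits
e=[(y,q[abs(q[:,1]-y)<.004][:,0].min()) for y in np.arange(-.13,.1,.01) if (abs(q[:,1]-y)<.004).any()]
print("front",np.polyfit(*np.array(e).T,1))
g=[(x,q[abs(q[:,0]-x)<.004][:,1].max()) for x in np.arange(.49,.69,.01) if (abs(q[:,0]-x)<.004).any()]
print("end",np.polyfit(*np.array(g).T,1), np.mean([a[1] for a in g]))
```

```text
[0.18451566 0.59712434 0.2225445 ] [[-0.955, 0.295, -0.0], [0.295, 0.955, 0.0], [0.0, -0.0, -1.0]] 0.0187 1.0036267438705129
[[0.001, -0.952, -0.305, 0.084], [1.0, 0.0, 0.001, -0.0], [-0.001, -0.305, 0.952, -0.163], [0.0, 0.0, 0.0, 1.0]] 59.88898276544069
blank [196.1 197.7] 239 [0.5255 0.2526 0.013 ]
blank [165.8 201. ] 244 [0.5167 0.3484 0.013 ]
blank [162.5 229.7] 251 [0.4265 0.358  0.013 ]
blank [195.1 227.8] 245 [0.4306 0.2556 0.013 ]
red [257.9 202.2] 52 [0.5044 0.0565 0.074 ]
felt [414.7 210.1] 1660 [ 0.4766 -0.4375  0.006 ]
deck n 5189 0.07037800457690455 x 0.47174561966185696 0.6985164527597327 y -0.31994909211248573 0.11582126171082183
((0.5839322805404663, -0.014137223362922668), (0.22093835473060608, 0.25690603256225586), 1.5358303785324097)
front [-0.0272229   0.47420398]
end [0.02688386 0.09734782] 0.11307487353301746
```

Request:
{"fn": "apply_moves", "kwargs": {
  "plan": [0.9,-0.9,0.6,0,0.9,-0.9,0.6,0,0.9,-0.9,0,0,0.9,-0.9,0,0,0.6,-1,0,0,0.4,-1,0,0,0.4,-1,0,0,0,-1,0,0,0,-1,0,0,0,-1,0,0,0,-1,0,0,0,-1,0,0],
  "grip": -1
}}

```text
time_s: 2.75
position: [0.4229, 0.0272, 0.2762]
tcp_rot: [[-0.955, 0.295, 0.001], [0.295, 0.955, -0.0], [-0.001, 0.0, -1.0]]
force: [0.7, -1.2, -0.2]
opening: 0.997
grasp_force: 0.0
```

Request:
{"fn": "apply_moves", "kwargs": {
  "plan": [0.1,-1,0,0.9,0.1,-1,0,0.97,0.2,-1,0,0,0.2,-1,-0.2,0,0.2,-1,-0.3,0,0.2,-0.7,-0.5,0,0,0,0,0]
}}

```text
time_s: 3.62
position: [0.4725, -0.258, 0.224]
tcp_rot: [[-1.0, -0.022, -0.002], [-0.022, 1.0, 0.001], [0.002, 0.002, -1.0]]
force: [-0.4, 0.9, 0.2]
opening: 1.002
grasp_force: 0.0
```

```bash
cat >> h.py <<'E'
def pin(cam,P,d=None,**H):
    for n,z in H.items():
        for r in bot.pinpoint(cam,n)[:5]:
            u,v=r["xy"][0]*512,r["xy"][1]*384
            print(n,round(r["p"],2),round(u),round(v),atz(P,u,v,z).round(4))
def cen(cam,P,n,z):
    for r in bot.outline_of(cam,n)[:5]:
        m=r["mask"]; c=np.argwhere(m); (a,b),rad=cv2.minEnclosingCircle(c[:,::-1].astype(np.float32))
        e=cv2.fitEllipse(cv2.convexHull(c[:,::-1].astype(np.float32)));
        print("mask",n,round(r["p"],2),len(c),atz(P,*e[0],z).round(4),"ax",np.round(e[1],0),"px",np.round(e[0]))
E
python3 - <<'E'
from h import *
P,im,d=shot("wrist","w1")
s=bot.read_state();print(s["position"],np.round(s["tcp_rot"],3).tolist())
pin("wrist",P,medal_center=.035,outfeed=.03); cen("wrist",P,"medal_center",.04); cen("wrist",P,"outfeed",.03)
E
```

```text
[ 0.47234221 -0.25641825  0.22482386] [[-1.0, -0.024, -0.002], [-0.024, 1.0, 0.002], [0.002, 0.002, -1.0]]
medal_center 0.92 218 36 [ 0.3416 -0.3033  0.035 ]
medal_center 0.74 259 187 [ 0.4942 -0.2593  0.035 ]
medal_center 0.73 294 82 [ 0.3828 -0.2273  0.035 ]
mask medal_center 0.72 2455 [ 0.491  -0.2585  0.04  ] ax [55. 57.] px [260. 186.]
mask medal_center 0.72 2634 [ 0.3809 -0.2285  0.04  ] ax [57. 59.] px [293.  80.]
mask medal_center 0.59 2936 [ 0.3395 -0.307   0.04  ] ax [58. 64.] px [213.  33.]
mask outfeed 0.69 37805 [ 0.5569 -0.1709  0.03  ] ax [265. 362.] px [333. 239.]
```

View pics/w1.png

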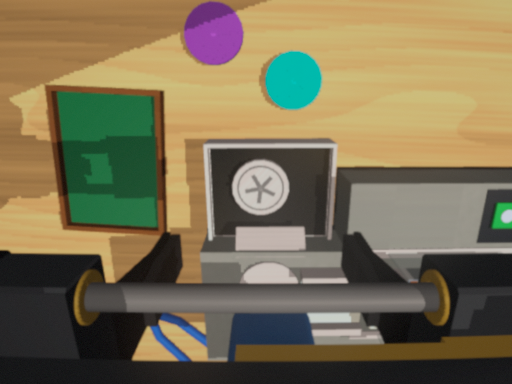

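The wrist view shows the medal at pixel (260,187), between the decoys and the head. It works out to (0.4915,-0.2585), with about 20 mm free to the tray's left rim (inner edge at u=213). I'll grasp across y with a reduced opening.

Request:
{"fn": "apply_moves", "kwargs": {
  "plan": [0.2,-0.02,0,0,0.18,0,-0.6,0,0,0,-1,0,0,0,-1,0,0,0,-0.7,0,0,0,0,0,0,0,0,0],
  "grip": -0.63
}}

```text
time_s: 4.75
position: [0.4932, -0.2574, 0.0622]
tcp_rot: [[-1.0, -0.026, 0.002], [-0.026, 1.0, -0.002], [-0.002, -0.002, -1.0]]
force: [0.8, 0.6, 1.1]
opening: 0.819
grasp_force: 0.0
```

Run:
```python
from h import *
P,im,d=shot("wrist","w2")
s=bot.read_state();print(s["position"],s["opening"])
for r in bot.outline_of("wrist","medal_center")[:3]: 
    e=np.argwhere(r["mask"]);print(r["p"],len(e),e.mean(0),e.min(0),e.max(0))
cen("wrist",P,"medal_center",.04)
```

```text
[ 0.49339978 -0.25768752  0.06263768] 0.8148981703409786
0.86 510 [  4.24509804 179.51960784] [  0 148] [ 11 210]
0.85 8007 [ 42.31784688 319.77469714] [  0 269] [ 92 371]
0.76 7645 [227.6001308  259.39149771] [179 209] [275 310]
mask medal_center 0.86 510 [ 0.3622 -0.302   0.04  ] ax [49. 74.] px [179. -13.]
mask medal_center 0.85 8007 [ 0.3838 -0.2306  0.04  ] ax [102. 111.] px [320.  37.]
mask medal_center 0.76 7645 [ 0.4903 -0.2589  0.04  ] ax [ 97. 101.] px [259. 228.]
```

View pics/w2.png

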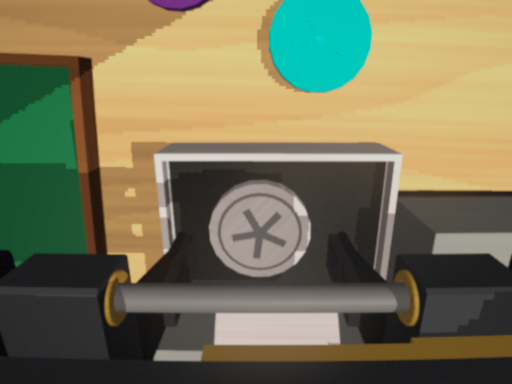

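The medal sits centred between the fingers (pixel 259; fingers at about 180 and 343), inside the tray's rims. I'll descend and grip.

Request:
{"fn": "apply_moves", "kwargs": {
  "plan": [-0.04,-0.01,-0.2,0,0,0,-0.2,0,0,0,-0.14,0,0,0,0,0]
}}

```text
time_s: 5.4
position: [0.4893, -0.2571, 0.0329]
tcp_rot: [[-1.0, -0.025, -0.002], [-0.025, 1.0, 0.001], [0.001, 0.001, -1.0]]
force: [0.6, -0.2, 0.9]
opening: 0.814
grasp_force: 0.0
```

Request:
{"fn": "apply_moves", "kwargs": {
  "plan": [0,0,0,0,0,0,0,0,0,0,0,0,0,0,0,0,0,0,0,0],
  "grip": 1
}}

```text
time_s: 6.02
position: [0.49, -0.2575, 0.0339]
tcp_rot: [[-1.0, -0.026, 0.0], [-0.026, 1.0, -0.0], [-0.0, -0.0, -1.0]]
force: [0.3, 0.2, -0.5]
opening: 0.701
grasp_force: 30.0
```

Request:
{"fn": "apply_moves", "kwargs": {
  "plan": [0,0,0.5,0,0,0,1,0,0,-0.9,0,0,0,-0.9,0,0,-0.17,-0.92,0,0,-0.17,-0.93,0,0,0,0,-1,0,0,0,-0.5,0,0,0,0,0]
}}

```text
time_s: 7.15
position: [0.471, -0.4378, 0.031]
tcp_rot: [[-1.0, -0.025, -0.004], [-0.025, 1.0, 0.006], [0.004, 0.006, -1.0]]
force: [-0.1, 0.1, -2.9]
opening: 0.698
grasp_force: 30.0
```

Run:
```python
from h import *
P,im,d=shot("wrist","w3")
s=bot.read_state();print(s["position"],s["opening"])
pin("wrist",P,tray_in=.006);cen("wrist",P,"tray_in",.015)
```

```text
[ 0.47220215 -0.43906809  0.03284814] 0.7011641341396962
mask tray_in 0.6 36460 [ 0.3993 -0.4317  0.015 ] ax [235. 710.] px [277. 112.]
```

View pics/w3.png

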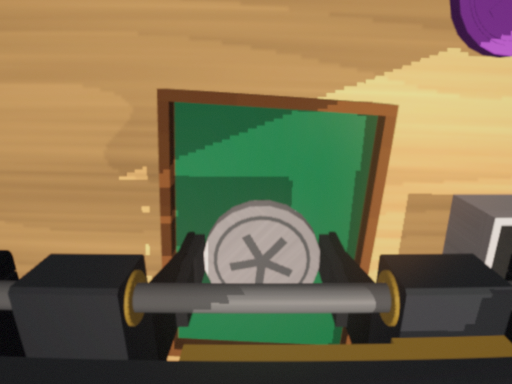

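The medal is held above the felt, about 5 mm left of the tray's mid-line (medal at u=262, walls at 172 and 375). I'll shift it, lower it and release.

Request:
{"fn": "apply_moves", "kwargs": {
  "plan": [0,0.1,-0.2,0,0,0,-0.14,0,0,0,-0.1,0,0,0,0,0,0,0,0,0]
}}

```text
time_s: 7.92
position: [0.4729, -0.4352, 0.0119]
tcp_rot: [[-1.0, -0.025, 0.0], [-0.025, 1.0, -0.0], [-0.0, -0.0, -1.0]]
force: [0.5, -0.4, -2.8]
opening: 0.698
grasp_force: 30.0
```

Request:
{"fn": "apply_moves", "kwargs": {
  "plan": [0,0,0,0,0,0,0,0,0,0,0,0],
  "grip": -0.6
}}

```text
time_s: 8.3
position: [0.4731, -0.4353, 0.0123]
tcp_rot: [[-1.0, -0.026, 0.001], [-0.026, 1.0, -0.001], [-0.001, -0.001, -1.0]]
force: [-0.4, -0.4, -0.2]
opening: 0.797
grasp_force: 0.0
```

Request:
{"fn": "apply_moves", "kwargs": {
  "plan": [0,0,0.6,0,0,0,1,0,0,0,1,0,0,0.8,1,0,-0.4,1,0.8,0,0,1,0,0,0,1,0,0,0,1,0,0,0,1,0,0,0.5,1,0,0,0.8,0.7,0,0,0.5,0,0,0]
}}

```text
time_s: 9.8
position: [0.5454, -0.0614, 0.2284]
tcp_rot: [[-1.0, -0.03, 0.001], [-0.03, 1.0, 0.0], [-0.001, 0.0, -1.0]]
force: [-0.5, 0.1, 0.4]
opening: 0.8
grasp_force: 0.0
```

Request:
{"fn": "apply_moves", "kwargs": {
  "plan": [0.9,0,0,0,0.5,0,0,0,0,0,0,0],
  "grip": -0.1
}}

```text
time_s: 10.18
position: [0.6156, -0.0643, 0.2278]
tcp_rot: [[-1.0, -0.026, 0.001], [-0.026, 1.0, -0.0], [-0.001, -0.0, -1.0]]
force: [-0.1, 0.8, -0.8]
opening: 0.582
grasp_force: 0.0
```

Run:
```python
from h import *
P,im,d=shot("wrist","w4")
s=bot.read_state();print(s["position"],s["opening"])
pin("wrist",P,guard_knob=.146,collar_top=.12,lips=.09,start_key_top=.074,stop_key_top=.074,machine=0);cen("wrist",P,"guard_knob",.156)
```

```text
[ 0.61396642 -0.06414372  0.22759528] 0.5691087697396643
guard_knob 0.81 268 188 [ 0.6054 -0.0593  0.146 ]
collar_top 0.81 239 177 [ 0.6045 -0.0839  0.12  ]
start_key_top 0.93 336 59 [ 5.058e-01 -4.000e-04  7.400e-02]
stop_key_top 0.75 394 62 [0.5061 0.052  0.074 ]
machine 0.74 246 151 [ 0.6053 -0.0827  0.    ]
mask guard_knob 0.66 20152 [ 0.5882 -0.0585  0.156 ] ax [179. 192.] px [271. 169.]
```

View pics/w4.png

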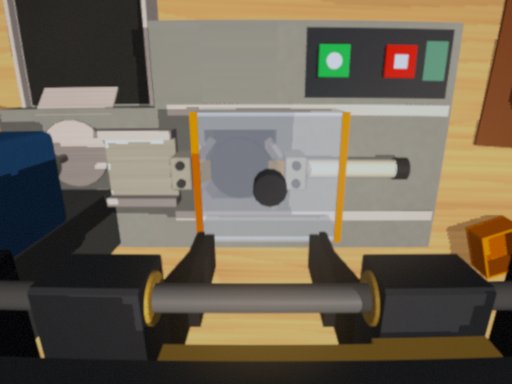

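The wrist view shows the guard roof spanning u=195–345, offset from the magazine (u=240), so the guard is about 28 mm open. The knob is at (270,188), which gives (0.605,-0.0585). I'll cage it and slide +y.

Request:
{"fn": "apply_moves", "kwargs": {
  "plan": [-0.17,0.11,-0.5,0,0,0,-0.8,0,0,0,-0.4,0,0,0,0,0]
}}

```text
time_s: 11.08
position: [0.6042, -0.0585, 0.1414]
tcp_rot: [[-1.0, -0.025, -0.004], [-0.025, 1.0, 0.001], [0.004, 0.001, -1.0]]
force: [0.2, -0.5, 0.5]
opening: 0.552
grasp_force: 0.0
```

Request:
{"fn": "apply_moves", "kwargs": {
  "plan": [0,0,0,0,0,0,0,0,0,0.2,0,0,-0.01,0.4,0,0,-0.01,0.4,0,0,-0.01,0.4,0,0,-0.01,0.4,0,0,0,0,0,0],
  "grip": 0.27
}}

```text
time_s: 12.08
position: [0.6026, 0.034, 0.1425]
tcp_rot: [[-1.0, -0.028, -0.002], [-0.028, 1.0, 0.001], [0.002, 0.002, -1.0]]
force: [-0.5, -0.1, 0.1]
opening: 0.367
grasp_force: 0.0
```

Request:
{"fn": "apply_moves", "kwargs": {
  "plan": [0,0.1,0,0,0,0.1,0,0,0,0.06,0,0,0,0,0,0]
}}

```text
time_s: 12.58
position: [0.603, 0.0429, 0.1424]
tcp_rot: [[-1.0, -0.026, -0.002], [-0.026, 1.0, -0.002], [0.002, -0.002, -1.0]]
force: [-0.6, -3.5, -1.1]
opening: 0.364
grasp_force: 2.3
```

Guard is fully open: it met its stop, with the knob about 125 mm from the magazine axis. Now I release and move to the mat.

Request:
{"fn": "apply_moves", "kwargs": {
  "plan": [0,-0.04,0,0,0,0,0.6,0,0,0,1,-1,-0.3,0.6,0.5,-1,-0.3,0.6,0,-1,-0.4,0.6,0,-1,-0.4,0.6,0,-1,-0.4,0.6,0,-1,-0.4,0.6,0,-1,-0.4,0.6,0,-1,0,0.4,0,-1,0,0,0,0],
  "grip": -0.3
}}

```text
time_s: 14.08
position: [0.4737, 0.2737, 0.2483]
tcp_rot: [[-0.03, 1.0, 0.001], [1.0, 0.03, 0.001], [0.001, 0.001, -1.0]]
force: [0.5, -0.1, 0.1]
opening: 0.651
grasp_force: 0.0
```

```bash
cat >> h.py <<'E'
def brass(P,im,z=.013):
    h,sa,v=[x.astype(int) for x in cv2.split(cv2.cvtColor(im,cv2.COLOR_RGB2HSV))]
    m=((h>20)&(h<35)&(sa>110)&(v>100)).astype(np.uint8); m=cv2.morphologyEx(m,cv2.MORPH_OPEN,np.ones((5,5)))
    n,_,st,c=cv2.connectedComponentsWithStats(m)
    for i in range(1,n):
        if st[i,4]>300: print("brass",c[i].round(),st[i,2:].tolist(),atz(P,*c[i],z).round(4))
E
python3 - <<'E'
from h import *
P,im,d=shot("wrist","w5")
s=bot.read_state();print(s["position"],np.round(s["tcp_rot"],3).tolist())
brass(P,im); cen("wrist",P,"blank1_center",.013)
E
```

```text
[0.47378735 0.27267881 0.24814652] [[-0.03, 1.0, 0.001], [1.0, 0.03, 0.001], [0.001, 0.001, -1.0]]
brass [100.  14.] [12, 32, 323] [0.2926 0.4305 0.013 ]
brass [171.  13.] [17, 29, 338] [0.3713 0.4333 0.013 ]
brass [210.  12.] [22, 30, 476] [0.414  0.4347 0.013 ]
brass [142.  86.] [23, 123, 1303] [0.3342 0.3554 0.013 ]
brass [36. 86.] [23, 118, 1096] [0.2095 0.3541 0.013 ]
brass [451. 106.] [22, 93, 972] [0.6952 0.3456 0.013 ]
brass [222.  84.] [53, 56, 2336] [0.4269 0.3602 0.013 ]
brass [301.  95.] [53, 55, 2294] [0.5172 0.3507 0.013 ]
brass [370. 175.] [25, 123, 879] [0.6092 0.258  0.013 ]
brass [156. 183.] [13, 75, 655] [0.3438 0.2395 0.013 ]
brass [226. 171.] [49, 49, 1896] [0.4313 0.2577 0.013 ]
brass [303. 175.] [49, 48, 1882] [0.5257 0.2551 0.013 ]
brass [357. 187.] [12, 66, 446] [0.5946 0.2427 0.013 ]
brass [448. 200.] [25, 19, 350] [0.7148 0.2286 0.013 ]
mask blank1_center 0.86 2393 [0.4271 0.3599 0.013 ] ax [54. 57.] px [222.  84.]
```

View pics/w5.png

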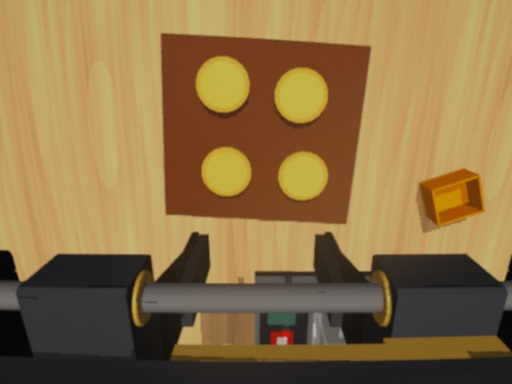

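The wrist view shows four blanks at pixels (222,84), (301,95), (226,171) and (303,175), matching the top view to within 3 mm. First I pick the blank at (0.5255,0.2545).

Request:
{"fn": "apply_moves", "kwargs": {
  "plan": [0.5,-0.2,-0.6,0,0.54,-0.18,-1,0,0,0,-1,0,0,0,-1,0,0,0,-0.7,0,0,0,-0.5,0,0,0,0,0],
  "grip": -0.65
}}

```text
time_s: 15.05
position: [0.5254, 0.2518, 0.0064]
tcp_rot: [[-0.025, 1.0, -0.003], [1.0, 0.025, -0.001], [-0.001, -0.003, -1.0]]
force: [-1.1, 0.5, 0.8]
opening: 0.822
grasp_force: 0.0
```

Request:
{"fn": "apply_moves", "kwargs": {
  "plan": [0,0,0,0,0,0,0,0,0,0,0,0,0,0,0,0],
  "grip": 1
}}

```text
time_s: 15.55
position: [0.5263, 0.2531, 0.009]
tcp_rot: [[-0.026, 1.0, 0.002], [1.0, 0.026, -0.0], [-0.0, 0.002, -1.0]]
force: [-1.2, -1.5, 5.5]
opening: 0.698
grasp_force: 30.0
```

Request:
{"fn": "apply_moves", "kwargs": {
  "plan": [0,0,0.6,0,0,0,1,0,0,0,1,0,0.2,-0.5,1,0,0.2,-1,0,0,0.2,-1,0,0,0.2,-1,0,0,0.2,-1,0,0,0.2,-1,0,0,0.2,-0.8,0,0,0.2,-0.47,0,0,0,0,0,0]
}}

```text
time_s: 17.05
position: [0.6064, -0.0864, 0.1876]
tcp_rot: [[-0.023, 1.0, 0.0], [1.0, 0.023, 0.0], [0.0, 0.0, -1.0]]
force: [0.1, -0.1, -1.5]
opening: 0.69
grasp_force: 30.0
```

Request:
{"fn": "apply_moves", "kwargs": {
  "plan": [0,0,-0.6,0,0,0,-0.4,0,0,0,0,0]
}}

```text
time_s: 17.42
position: [0.6037, -0.0828, 0.1361]
tcp_rot: [[-0.027, 1.0, -0.005], [1.0, 0.027, 0.003], [0.003, -0.005, -1.0]]
force: [-1.2, 0.3, -1.9]
opening: 0.691
grasp_force: 30.0
```

Run:
```python
from h import *
P,im,d=shot("wrist","w6")
s=bot.read_state();print(s["position"],s["opening"],s["force"])
pin("wrist",P,collar_top=.12,blank1_center=s["position"][2]+.001);brass(P,im,s["position"][2]+.006)
o=np.array([.606,-.086]);ex=np.array([.9996,.0265]);ey=np.array([-.0265,.9996])
for a in(55,-55,125,-125):
    p=o+.0355*(np.cos(np.radians(a))*ex+np.sin(np.radians(a))*ey); cv2.circle(im,tuple(int(x) for x in proj(P,[*p,.12])),3,(255,0,255),1)
cv2.imwrite("pics/w6b.png",im[:,:,::-1])
```

```text
[ 0.60490987 -0.08340519  0.13736623] 0.6925858006562899 [ 0.10342586 -0.05609094 -1.77178849]
blank1_center 0.72 261 183 [ 0.6029 -0.0449  0.1384]
brass [13. 85.] [36, 226, 3673] [4.874e-01 2.000e-04 1.434e-01]
brass [434.  42.] [17, 85, 493] [0.6764 0.023  0.1434]
brass [479.  46.] [39, 119, 1797] [0.6969 0.0224 0.1434]
brass [485. 110.] [59, 180, 2204] [ 0.7057 -0.005   0.1434]
brass [ 61. 177.] [50, 152, 3822] [ 0.504  -0.0434  0.1434]
brass [323. 130.] [94, 10, 816] [ 0.6308 -0.0171  0.1434]
brass [487. 229.] [24, 69, 714] [ 0.7203 -0.0646  0.1434]
brass [262. 243.] [114, 88, 8375] [ 0.6039 -0.0756  0.1434]
brass [ 47. 241.] [17, 33, 391] [ 0.4907 -0.0785  0.1434]
```

View pics/w6b.png

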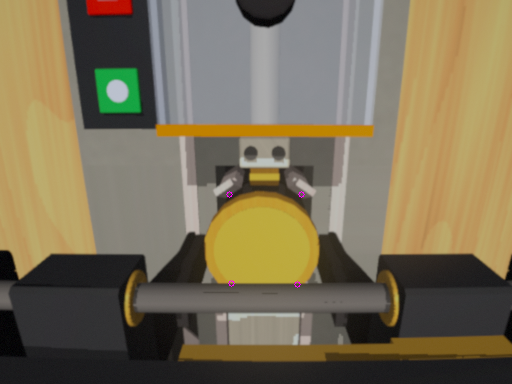

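The held blank is at (262,243) and the posts' flared tops are symmetric about u=265, so x is within about 1.5 mm of my magazine estimate. I'll lower it into the flare and watch the forces.

Request:
{"fn": "apply_moves", "kwargs": {
  "plan": [0.02,-0.02,-0.2,0,0,0,-0.2,0,0,0,-0.16,0,0,0,0,0]
}}

```text
time_s: 18.08
position: [0.6059, -0.0861, 0.1088]
tcp_rot: [[-0.025, 1.0, -0.002], [1.0, 0.025, 0.001], [0.001, -0.002, -1.0]]
force: [0.1, 0.1, -1.8]
opening: 0.694
grasp_force: 30.0
```

Request:
{"fn": "apply_moves", "kwargs": {
  "plan": [0,0,-0.08,0,0,0,-0.06,0,0,0,0,0]
}}

```text
time_s: 18.45
position: [0.6075, -0.0866, 0.1038]
tcp_rot: [[-0.025, 1.0, 0.002], [1.0, 0.025, -0.001], [-0.001, 0.002, -1.0]]
force: [0.4, 0.6, 2.4]
opening: 0.697
grasp_force: 30.0
```

Request:
{"fn": "apply_moves", "kwargs": {
  "plan": [0,0,-0.06,0,0,0,-0.06,0,0,0,0,0]
}}

```text
time_s: 18.82
position: [0.6079, -0.0864, 0.0988]
tcp_rot: [[-0.026, 1.0, 0.003], [1.0, 0.026, -0.001], [-0.001, 0.003, -1.0]]
force: [-1.7, 1.5, 6.6]
opening: 0.695
grasp_force: 30.0
```

Request:
{"fn": "apply_moves", "kwargs": {
  "plan": [0,0,-0.06,0,0,0,-0.06,0,0,0,0,0]
}}

```text
time_s: 19.2
position: [0.6077, -0.0865, 0.0917]
tcp_rot: [[-0.026, 1.0, 0.003], [1.0, 0.026, -0.001], [-0.001, 0.003, -1.0]]
force: [0.4, -0.4, 2.1]
opening: 0.693
grasp_force: 30.0
```

Request:
{"fn": "apply_moves", "kwargs": {
  "plan": [0,0,-0.08,0,0,0,-0.08,0,0,0,0,0]
}}

```text
time_s: 19.58
position: [0.6077, -0.0865, 0.0835]
tcp_rot: [[-0.026, 1.0, 0.002], [1.0, 0.026, -0.001], [-0.001, 0.002, -1.0]]
force: [1.0, -0.3, 4.0]
opening: 0.695
grasp_force: 30.0
```

Request:
{"fn": "apply_moves", "kwargs": {
  "plan": [0,0,-0.05,0,0,0,0,0,0,0,0,0]
}}

```text
time_s: 19.95
position: [0.6077, -0.0865, 0.0809]
tcp_rot: [[-0.026, 1.0, 0.002], [1.0, 0.026, -0.001], [-0.001, 0.002, -1.0]]
force: [2.4, 1.4, 5.3]
opening: 0.696
grasp_force: 30.0
```

Request:
{"fn": "apply_moves", "kwargs": {
  "plan": [0,0,0,0,0,0,0,0,0,0,0,0],
  "grip": -0.6
}}

```text
time_s: 20.32
position: [0.6056, -0.0861, 0.0796]
tcp_rot: [[-0.026, 1.0, -0.003], [1.0, 0.026, 0.001], [0.001, -0.003, -1.0]]
force: [0.4, 1.0, 0.5]
opening: 0.793
grasp_force: 0.0
```

Request:
{"fn": "apply_moves", "kwargs": {
  "plan": [0,0,0.4,0,0,0,1,0,0,0,0.9,0,0,0,0,0]
}}

```text
time_s: 20.82
position: [0.609, -0.0871, 0.1993]
tcp_rot: [[-0.026, 1.0, 0.008], [1.0, 0.026, -0.003], [-0.003, 0.008, -1.0]]
force: [-0.3, -0.3, 0.2]
opening: 0.803
grasp_force: 0.0
```

Run:
```python
from h import *
P,im,d=shot("wrist")
s=bot.read_state();print(s["position"],s["opening"],s["force"])
cv2.imwrite("pics/w7.png",cv2.resize(im[100:300,150:380,::-1],None,fx=3,fy=3))
pin("wrist",P,blank1_center=.085,collar_top=.12)
r=bot.outline_of("wrist","blank1_center")
for q in r[:3]:
    m=q["mask"]&(d>0)
    c=np.argwhere(m);X=np.array([P[2]+ray(P,u,v)*d[v,u] for v,u in c[::7]]);print(q["p"],len(c),np.median(X,0),X[:,2].std())
```

```text
[ 0.60734009 -0.08653098  0.19693171] 0.7979163494677913 [ 0.12825987 -0.46369838 -0.76812215]
```

View pics/w7.png

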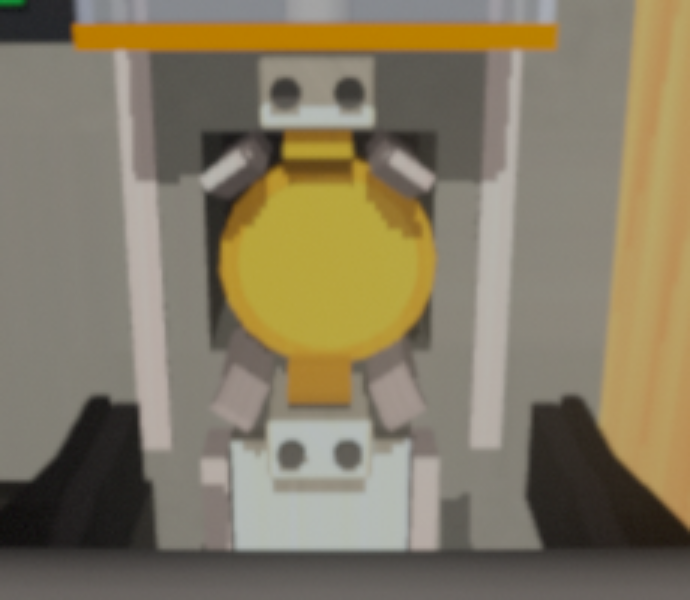

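Blank 1 is held under both brass lips: they overlap its rim at the top and bottom of the crop. Now the next one.

Request:
{"fn": "apply_moves", "kwargs": {
  "plan": [-0.3,0.9,0,0,-0.4,1,0,0,-0.4,1,0,0,-0.4,1,0,0,-0.4,1,0,0,-0.4,1,0,0,-0.5,0.9,0,0,-0.35,0.1,0,0,0,0,0,0],
  "grip": -0.65
}}

```text
time_s: 22.15
position: [0.447, 0.2583, 0.1942]
tcp_rot: [[-0.027, 1.0, -0.004], [1.0, 0.027, -0.002], [-0.002, -0.004, -1.0]]
force: [-0.3, 0.2, -0.2]
opening: 0.82
grasp_force: 0.0
```

```bash
cat > b.py <<'E'
from h import *
P,im,d=shot("wrist")
s=bot.read_state();print(s["position"],s["time_s"])
brass(P,im); cen("wrist",P,"blank1_center",.013)
E
python3 b.py
```

```text
[0.44872826 0.2579741  0.19465746] 22.2
brass [28. 73.] [27, 131, 1419] [0.2098 0.3517 0.013 ]
brass [150.  70.] [27, 134, 1535] [0.3341 0.3551 0.013 ]
brass [336.  80.] [62, 65, 3180] [0.5169 0.3509 0.013 ]
brass [264.  85.] [62, 64, 3142] [0.4471 0.3444 0.013 ]
brass [504. 105.] [19, 80, 823] [0.6927 0.3337 0.013 ]
brass [421. 127.] [16, 49, 365] [0.6092 0.3083 0.013 ]
brass [166. 189.] [14, 104, 878] [0.3441 0.2333 0.013 ]
brass [247. 170.] [57, 56, 2548] [0.4312 0.2577 0.013 ]
brass [398. 180.] [18, 69, 524] [0.5941 0.2511 0.013 ]
brass [501. 202.] [22, 20, 333] [0.7153 0.2296 0.013 ]
brass [222. 252.] [15, 59, 475] [0.4036 0.1588 0.013 ]
mask blank1_center 0.76 3264 [0.4472 0.3439 0.013 ] ax [63. 66.] px [265.  85.]
mask blank1_center 0.34 2300 [0.7093 0.2335 0.013 ] ax [61. 67.] px [497. 198.]
```

One blank was knocked from (0.427,0.360) to (0.447,0.344). I take the undisturbed one at (0.431,0.2577) first.

Request:
{"fn": "apply_moves", "kwargs": {
  "plan": [-0.35,0,-0.6,0,0,0,-1,0,0,0,-1,0,0,0,-0.7,0,0,0,-0.4,0,0,0,-0.06,0,0,0,0,0,0,0,0,0]
}}

```text
time_s: 23.25
position: [0.4328, 0.2587, 0.0084]
tcp_rot: [[-0.025, 1.0, 0.002], [1.0, 0.025, 0.001], [0.001, 0.002, -1.0]]
force: [0.4, -0.7, -0.3]
opening: 0.827
grasp_force: 0.0
```

Request:
{"fn": "apply_moves", "kwargs": {
  "plan": [0,0,0,0,0,0,0,0,0,0,0,0,0,0,0,0],
  "grip": 1
}}

```text
time_s: 23.75
position: [0.4317, 0.2588, 0.0081]
tcp_rot: [[-0.026, 1.0, 0.0], [1.0, 0.026, 0.0], [0.0, 0.0, -1.0]]
force: [-0.7, -0.3, 5.8]
opening: 0.696
grasp_force: 30.0
```

Request:
{"fn": "apply_moves", "kwargs": {
  "plan": [0,0,0.6,0,0,0,1,0,0,0,1,0,0.3,-0.5,1,0,0.5,-0.9,0,0,0.5,-1,0,0,0.5,-1,0,0,0.5,-1,0,0,0.5,-1,0,0,0.5,-1,0,0,0.2,-0.5,0,0,0,0,0,0]
}}

```text
time_s: 25.25
position: [0.6068, -0.0878, 0.1867]
tcp_rot: [[-0.023, 1.0, -0.001], [1.0, 0.023, 0.0], [0.0, -0.001, -1.0]]
force: [-0.5, 0.9, -2.0]
opening: 0.697
grasp_force: 30.0
```

Request:
{"fn": "apply_moves", "kwargs": {
  "plan": [0,0,-0.6,0,0,0,-0.4,0,0,0,0,0,0,0,0,0]
}}

```text
time_s: 25.75
position: [0.6067, -0.0852, 0.1381]
tcp_rot: [[-0.027, 1.0, 0.0], [1.0, 0.027, 0.0], [0.0, 0.0, -1.0]]
force: [-0.5, 0.4, -1.0]
opening: 0.698
grasp_force: 30.0
```

Request:
{"fn": "apply_moves", "kwargs": {
  "plan": [0,-0.02,-0.2,0,0,0,-0.2,0,0,0,-0.16,0,0,0,-0.08,0,0,0,-0.06,0,0,0,0,0]
}}

```text
time_s: 26.5
position: [0.6059, -0.0862, 0.1036]
tcp_rot: [[-0.026, 1.0, -0.002], [1.0, 0.026, 0.002], [0.002, -0.001, -1.0]]
force: [-4.3, 5.5, 9.7]
opening: 0.698
grasp_force: 30.0
```

Request:
{"fn": "apply_moves", "kwargs": {
  "plan": [0,0,-0.06,0,0,0,-0.06,0,0,0,-0.06,0,0,0,-0.06,0,0,0,0,0]
}}

```text
time_s: 27.12
position: [0.6058, -0.0855, 0.092]
tcp_rot: [[-0.026, 1.0, -0.002], [1.0, 0.026, 0.003], [0.003, -0.001, -1.0]]
force: [-4.9, 6.5, 11.8]
opening: 0.695
grasp_force: 30.0
```

Request:
{"fn": "apply_moves", "kwargs": {
  "plan": [0,0,-0.06,0,0,0,-0.06,0,0,0,0,0]
}}

```text
time_s: 27.5
position: [0.6059, -0.0854, 0.0865]
tcp_rot: [[-0.026, 1.0, -0.001], [1.0, 0.026, 0.003], [0.003, -0.001, -1.0]]
force: [-5.6, 7.8, 15.5]
opening: 0.697
grasp_force: 30.0
```

Request:
{"fn": "apply_moves", "kwargs": {
  "plan": [0.03,-0.03,-0.05,0,0,0,-0.05,0,0,0,0,0]
}}

```text
time_s: 27.88
position: [0.6062, -0.0857, 0.0806]
tcp_rot: [[-0.025, 1.0, -0.004], [1.0, 0.025, 0.005], [0.005, -0.004, -1.0]]
force: [-4.6, 9.4, 11.7]
opening: 0.698
grasp_force: 30.1
```

Request:
{"fn": "apply_moves", "kwargs": {
  "plan": [0,0,-0.04,0,0,0,0,0,0,0,0,0]
}}

```text
time_s: 28.25
position: [0.6062, -0.0858, 0.0787]
tcp_rot: [[-0.025, 1.0, -0.004], [1.0, 0.025, 0.005], [0.005, -0.004, -1.0]]
force: [-6.2, 8.8, 13.2]
opening: 0.702
grasp_force: 30.1
```

Request:
{"fn": "apply_moves", "kwargs": {
  "plan": [0,0,0,0,0,0,0,0,0,0,0,0],
  "grip": -0.6
}}

```text
time_s: 28.62
position: [0.609, -0.0896, 0.0773]
tcp_rot: [[-0.025, 1.0, 0.001], [1.0, 0.025, -0.001], [-0.001, 0.001, -1.0]]
force: [-0.5, 0.1, 0.5]
opening: 0.796
grasp_force: 0.0
```

Request:
{"fn": "apply_moves", "kwargs": {
  "plan": [0,0,0.4,0,0,0,1,0,0,0,0.9,0,0,0,0,0,0,0,0,0]
}}

```text
time_s: 29.25
position: [0.6079, -0.089, 0.1919]
tcp_rot: [[-0.025, 1.0, -0.0], [1.0, 0.025, -0.0], [-0.0, -0.0, -1.0]]
force: [0.2, -0.0, -0.5]
opening: 0.796
grasp_force: 0.0
```

```bash
cat > m.py <<'E'
from h import *
import sys
P,im,d=shot("wrist")
s=bot.read_state();print(s["position"],s["opening"],s["force"])
cv2.imwrite(sys.argv[1],cv2.resize(im[100:300,150:380,::-1],None,fx=2,fy=2))
o=np.array([.607,-.0865])
for dx,dy in((0,0),(.015,0),(-.015,0),(0,.015),(0,-.015),(0,.0285),(0,-.0285),(.02,.01),(-.02,.01)):
    z=.09
    for _ in range(6):
        u,v=proj(P,[o[0]+dx,o[1]+dy,z]).round().astype(int); z=(P[2]+ray(P,u,v)*d[v,u])[2]
    print((dx,dy),u,v,round(z,4),im[v,u])
E
python3 m.py pics/w8.png
```

```text
[ 0.60740961 -0.08876903  0.19111382] 0.800546907201327 [-0.13544966 -0.29102104 -0.44706   ]
(0, 0) 260 190 0.0917 [184 168  64]
(0.015, 0) 278 190 0.0916 [184 168  65]
(-0.015, 0) 242 190 0.0917 [184 166  61]
(0, 0.015) 261 172 0.0912 [184 167  63]
(0, -0.015) 260 207 0.0924 [183 166  61]
(0, 0.0285) 261 157 0.0941 [122  91  31]
(0, -0.0285) 259 223 0.0945 [172 128  45]
(0.02, 0.01) 285 179 0.0905 [183 167  64]
(-0.02, 0.01) 236 178 0.0912 [184 167  61]
```

Depth puts the blank's top at about 0.091 with both lips (0.094) over it, so blank 2 is in. Next is the knocked blank, gripped at a 60° turn so the fingers clear its neighbour.

Request:
{"fn": "apply_moves", "kwargs": {
  "plan": [-0.2,0.9,0,0,-0.3,1,0,0,-0.4,1,0,1,-0.4,1,0,1,-0.4,1,0,1,-0.4,1,0,1,-0.4,1,0,1,-0.4,1,0,1,-0.3,0.7,0,0,0,0,0,0],
  "grip": -0.65
}}

```text
time_s: 30.55
position: [0.446, 0.3429, 0.1906]
tcp_rot: [[-0.881, 0.474, -0.003], [0.474, 0.881, -0.001], [0.002, -0.003, -1.0]]
force: [-0.4, 0.3, -0.4]
opening: 0.825
grasp_force: 0.0
```

```bash
python3 b.py
```

```text
[0.44687553 0.34155739 0.19074487] 30.6
brass [485.   8.] [36, 20, 316] [0.4056 0.6026 0.013 ]
brass [338.  38.] [84, 58, 1263] [0.3664 0.4669 0.013 ]
brass [367.  49.] [35, 21, 362] [0.3883 0.4876 0.013 ]
brass [202.  80.] [44, 32, 361] [0.3387 0.3349 0.013 ]
brass [ 32. 127.] [40, 25, 378] [0.2919 0.1558 0.013 ]
brass [103. 145.] [84, 51, 810] [0.3435 0.2104 0.013 ]
brass [263. 171.] [57, 58, 2624] [0.4464 0.344  0.013 ]
brass [ 40. 197.] [49, 29, 504] [0.3567 0.1139 0.013 ]
brass [298. 222.] [55, 51, 2273] [0.5161 0.3505 0.013 ]
mask blank1_center 0.76 2522 [0.446  0.3446 0.013 ] ax [56. 57.] px [263. 170.]
```

Request:
{"fn": "apply_moves", "kwargs": {
  "plan": [0,0.04,-0.6,0,0,0,-1,0,0,0,-1,0,0,0,-0.7,0,0,0,-0.36,0,0,0,0,0,0,0,0,0]
}}

```text
time_s: 31.52
position: [0.4494, 0.3433, 0.0105]
tcp_rot: [[-0.878, 0.478, 0.002], [0.478, 0.878, 0.001], [-0.001, 0.002, -1.0]]
force: [-0.4, -1.1, 0.4]
opening: 0.823
grasp_force: 0.0
```

Request:
{"fn": "apply_moves", "kwargs": {
  "plan": [0,0,0,0,0,0,0,0,0,0,0,0,0,0,0,0],
  "grip": 1
}}

```text
time_s: 32.02
position: [0.4488, 0.3435, 0.0107]
tcp_rot: [[-0.879, 0.477, 0.002], [0.477, 0.879, 0.001], [-0.001, 0.001, -1.0]]
force: [0.5, -0.9, 6.8]
opening: 0.688
grasp_force: 30.0
```

Grip is only about 2 mm deep on the rim, so I'll regrip lower.

Request:
{"fn": "apply_moves", "kwargs": {
  "plan": [0,0,0,0,0,0,0,0,-0.04,0.01,-0.07,0,0,0,0,0],
  "grip": -0.6
}}

```text
time_s: 32.52
position: [0.4455, 0.3435, 0.0054]
tcp_rot: [[-0.879, 0.478, -0.001], [0.478, 0.879, -0.001], [0.001, -0.001, -1.0]]
force: [0.2, 0.1, -0.5]
opening: 0.793
grasp_force: 0.0
```

Request:
{"fn": "apply_moves", "kwargs": {
  "plan": [0,0,0,0,0,0,0,0,0,0,0,0,0,0,0,0],
  "grip": 1
}}

```text
time_s: 33.02
position: [0.4461, 0.3436, 0.0058]
tcp_rot: [[-0.879, 0.478, -0.0], [0.478, 0.879, -0.0], [0.0, -0.0, -1.0]]
force: [-1.1, 0.1, -1.3]
opening: 0.702
grasp_force: 30.0
```

Request:
{"fn": "apply_moves", "kwargs": {
  "plan": [0,0,0.6,0,0,0,1,0,0,0,1,0,0.3,-0.6,1,0,0.4,-1,0,-1,0.4,-1,0,-1,0.4,-1,0,-1,0.4,-1,0,-1,0.4,-1,0,-1,0.4,-1,0,-1,0.3,-1,0,0,0.2,-0.97,0,0]
}}

```text
time_s: 34.52
position: [0.6064, -0.0866, 0.1856]
tcp_rot: [[-0.025, 1.0, -0.0], [1.0, 0.025, 0.0], [0.0, -0.0, -1.0]]
force: [-0.1, 0.6, -2.6]
opening: 0.697
grasp_force: 30.0
```

Request:
{"fn": "apply_moves", "kwargs": {
  "plan": [0,0,0,0,0,0,-0.6,0,0,0,-0.4,0,0,0,0,0,0,0,0,0]
}}

```text
time_s: 35.15
position: [0.6065, -0.0842, 0.1365]
tcp_rot: [[-0.026, 1.0, 0.001], [1.0, 0.026, -0.0], [-0.0, 0.001, -1.0]]
force: [0.3, -0.6, -1.4]
opening: 0.703
grasp_force: 30.0
```

Request:
{"fn": "apply_moves", "kwargs": {
  "plan": [0,0,-0.2,0,0,0,-0.2,0,0,0,-0.16,0,0,0,-0.08,0,0,0,-0.06,0,0,0,0,0]
}}

```text
time_s: 35.9
position: [0.6064, -0.0852, 0.1009]
tcp_rot: [[-0.026, 1.0, 0.0], [1.0, 0.026, -0.0], [-0.0, 0.0, -1.0]]
force: [-0.5, -0.5, -1.2]
opening: 0.699
grasp_force: 30.0
```

Request:
{"fn": "apply_moves", "kwargs": {
  "plan": [0,0,-0.06,0,0,0,-0.06,0,0,0,-0.06,0,0,0,0,0]
}}

```text
time_s: 36.4
position: [0.6074, -0.0848, 0.0949]
tcp_rot: [[-0.025, 1.0, 0.004], [1.0, 0.025, -0.001], [-0.001, 0.004, -1.0]]
force: [-2.2, 0.0, 12.2]
opening: 0.705
grasp_force: 30.0
```

Request:
{"fn": "apply_moves", "kwargs": {
  "plan": [0,0,-0.06,0,0,0,-0.06,0,0,0,-0.06,0,0,0,0,0]
}}

```text
time_s: 36.9
position: [0.6074, -0.0847, 0.0845]
tcp_rot: [[-0.025, 1.0, 0.003], [1.0, 0.025, -0.0], [-0.0, 0.003, -1.0]]
force: [-0.5, 1.0, 6.3]
opening: 0.696
grasp_force: 30.0
```

Request:
{"fn": "apply_moves", "kwargs": {
  "plan": [0,0,-0.06,0,0,0,-0.04,0,0,0,0,0]
}}

```text
time_s: 37.28
position: [0.6074, -0.0847, 0.0793]
tcp_rot: [[-0.025, 1.0, 0.003], [1.0, 0.025, -0.0], [-0.0, 0.003, -1.0]]
force: [0.4, 1.1, 6.1]
opening: 0.699
grasp_force: 30.0
```

Request:
{"fn": "apply_moves", "kwargs": {
  "plan": [0,0,-0.04,0,0,0,0,0]
}}

```text
time_s: 37.52
position: [0.6074, -0.0847, 0.0774]
tcp_rot: [[-0.025, 1.0, 0.003], [1.0, 0.025, -0.0], [-0.0, 0.003, -1.0]]
force: [0.7, 1.1, 7.0]
opening: 0.701
grasp_force: 30.0
```

Request:
{"fn": "apply_moves", "kwargs": {
  "plan": [0,0,0,0,0,0,0,0,0,0,0,0],
  "grip": -0.6
}}

```text
time_s: 37.9
position: [0.6059, -0.0847, 0.0756]
tcp_rot: [[-0.026, 1.0, -0.001], [1.0, 0.026, 0.0], [0.0, -0.001, -1.0]]
force: [0.7, 0.2, -0.1]
opening: 0.795
grasp_force: 0.0
```

Request:
{"fn": "apply_moves", "kwargs": {
  "plan": [0,0,0.4,0,0,0,1,0,0,0,0.9,0,0,0,0,0,0,0,0,0]
}}

```text
time_s: 38.52
position: [0.6053, -0.0845, 0.19]
tcp_rot: [[-0.026, 1.0, -0.002], [1.0, 0.026, 0.001], [0.001, -0.002, -1.0]]
force: [-0.4, 0.9, 0.1]
opening: 0.8
grasp_force: 0.0
```

```bash
python3 m.py pics/w9.png
```

```text
[ 0.60490089 -0.08439448  0.18930151] 0.7955268598355825 [-0.60925405  0.0076629  -0.10115755]
(0, 0) 263 195 0.0894 [183 165  60]
(0.015, 0) 281 196 0.0901 [184 168  65]
(-0.015, 0) 245 195 0.091 [184 165  62]
(0, 0.015) 264 178 0.091 [184 166  62]
(0, -0.015) 263 212 0.0905 [184 165  61]
(0, 0.0285) 264 163 0.0931 [113  82  30]
(0, -0.0285) 262 231 0.0986 [172 127  44]
(0.02, 0.01) 288 185 0.0914 [183 166  64]
(-0.02, 0.01) 239 184 0.0909 [185 166  63]
```

Blank 3 is in (top 0.090, lips above). Now the last one.

Request:
{"fn": "apply_moves", "kwargs": {
  "plan": [-0.1,0.9,0,0,-0.2,1,0,0,-0.2,1,0,0,-0.2,1,0,0,-0.2,1,0,0,-0.2,1,0,0,-0.2,1,0,0,-0.2,1,0,0,-0.27,0.8,0,0,0,0,0,0,0,0,0,0],
  "grip": -0.65
}}

```text
time_s: 39.95
position: [0.5169, 0.3495, 0.1892]
tcp_rot: [[-0.026, 1.0, -0.003], [1.0, 0.026, -0.002], [-0.002, -0.003, -1.0]]
force: [-0.1, -0.1, -0.1]
opening: 0.827
grasp_force: 0.0
```

```bash
python3 b.py
```

```text
[0.5174241  0.34906664 0.18963859] 40.0
brass [109.  20.] [27, 27, 551] [0.3703 0.4909 0.013 ]
brass [114.  67.] [13, 61, 543] [0.3715 0.4491 0.013 ]
brass [264.  66.] [6, 56, 307] [0.5167 0.4528 0.013 ]
brass [426. 191.] [22, 93, 840] [0.6943 0.3322 0.013 ]
brass [262. 169.] [58, 57, 2634] [0.5174 0.351  0.013 ]
```

Request:
{"fn": "apply_moves", "kwargs": {
  "plan": [0,0.02,-0.6,0,0,0,-1,0,0,0,-1,0,0,0,-0.7,0,0,0,-0.34,0,0,0,0,0,0,0,0,0]
}}

```text
time_s: 40.92
position: [0.5191, 0.3514, 0.0104]
tcp_rot: [[-0.025, 1.0, 0.003], [1.0, 0.025, 0.001], [0.001, 0.003, -1.0]]
force: [0.4, 0.2, -0.1]
opening: 0.826
grasp_force: 0.0
```

Request:
{"fn": "apply_moves", "kwargs": {
  "plan": [-0.03,0,-0.08,0,0,0,0,0,0,0,0,0]
}}

```text
time_s: 41.3
position: [0.5164, 0.3514, 0.0054]
tcp_rot: [[-0.026, 1.0, 0.001], [1.0, 0.026, 0.0], [0.0, 0.001, -1.0]]
force: [0.2, -0.8, -1.1]
opening: 0.825
grasp_force: 0.0
```

Request:
{"fn": "apply_moves", "kwargs": {
  "plan": [0,0,0,0,0,0,0,0,0,0,0,0,0,0,0,0],
  "grip": 1
}}

```text
time_s: 41.8
position: [0.5164, 0.3513, 0.005]
tcp_rot: [[-0.026, 1.0, 0.0], [1.0, 0.026, 0.0], [0.0, 0.0, -1.0]]
force: [-0.3, -0.4, 0.1]
opening: 0.701
grasp_force: 30.0
```

Request:
{"fn": "apply_moves", "kwargs": {
  "plan": [0,0,0.6,0,0,0,1,0,0,0,1,0,0.1,-0.6,1,0,0.2,-1,0,0,0.2,-1,0,0,0.2,-1,0,0,0.2,-1,0,0,0.2,-1,0,0,0.2,-1,0,0,0.2,-1,0,0,0.2,-1,0,0]
}}

```text
time_s: 43.3
position: [0.6008, -0.0802, 0.1843]
tcp_rot: [[-0.025, 1.0, -0.001], [1.0, 0.025, 0.001], [0.001, -0.001, -1.0]]
force: [1.4, 0.4, -2.5]
opening: 0.699
grasp_force: 30.0
```

Request:
{"fn": "apply_moves", "kwargs": {
  "plan": [0.1,-0.12,0,0,0,0,-0.5,0,0,0,-0.5,0,0,0,0,0,0,0,0,0]
}}

```text
time_s: 43.92
position: [0.6065, -0.0842, 0.1354]
tcp_rot: [[-0.026, 1.0, 0.0], [1.0, 0.026, 0.0], [0.0, 0.0, -1.0]]
force: [-0.6, 0.9, -0.4]
opening: 0.699
grasp_force: 30.0
```

Request:
{"fn": "apply_moves", "kwargs": {
  "plan": [0,0,-0.2,0,0,0,-0.2,0,0,0,-0.16,0,0,0,-0.06,0,0,0,0,0]
}}

```text
time_s: 44.55
position: [0.606, -0.0847, 0.1036]
tcp_rot: [[-0.026, 1.0, -0.001], [1.0, 0.026, 0.0], [0.0, -0.001, -1.0]]
force: [-0.5, -0.3, -1.9]
opening: 0.699
grasp_force: 30.0
```

Request:
{"fn": "apply_moves", "kwargs": {
  "plan": [0,0,-0.06,0,0,0,-0.06,0,0,0,-0.06,0,0,0,-0.06,0,0,0,0,0]
}}

```text
time_s: 45.18
position: [0.6074, -0.0843, 0.0949]
tcp_rot: [[-0.026, 1.0, 0.004], [1.0, 0.026, -0.0], [-0.0, 0.004, -1.0]]
force: [-2.1, 3.2, 11.8]
opening: 0.696
grasp_force: 30.0
```

Request:
{"fn": "apply_moves", "kwargs": {
  "plan": [0,0,-0.06,0,0,0,-0.06,0,0,0,-0.06,0,0,0,0,0]
}}

```text
time_s: 45.68
position: [0.6074, -0.0843, 0.0852]
tcp_rot: [[-0.026, 1.0, 0.003], [1.0, 0.026, 0.0], [0.0, 0.003, -1.0]]
force: [-0.4, 3.0, 8.6]
opening: 0.698
grasp_force: 30.0
```

Request:
{"fn": "apply_moves", "kwargs": {
  "plan": [0,0,-0.06,0,0,0,-0.05,0,0,0,-0.04,0,0,0,0,0]
}}

```text
time_s: 46.18
position: [0.6074, -0.0843, 0.0777]
tcp_rot: [[-0.026, 1.0, 0.003], [1.0, 0.026, 0.0], [0.0, 0.003, -1.0]]
force: [-1.8, 2.8, 8.8]
opening: 0.698
grasp_force: 30.0
```

Request:
{"fn": "apply_moves", "kwargs": {
  "plan": [0,0,0,0,0,0,0,0,0,0,0,0],
  "grip": -0.6
}}

```text
time_s: 46.55
position: [0.6062, -0.085, 0.0752]
tcp_rot: [[-0.026, 1.0, -0.0], [1.0, 0.026, -0.0], [-0.0, -0.0, -1.0]]
force: [-0.9, 0.4, 0.8]
opening: 0.791
grasp_force: 0.0
```

Request:
{"fn": "apply_moves", "kwargs": {
  "plan": [0,0,0.4,0,0,0,1,0,0,0,0.9,0,0,0,0,0,0,0,0,0]
}}

```text
time_s: 47.18
position: [0.6056, -0.0847, 0.1898]
tcp_rot: [[-0.026, 1.0, -0.001], [1.0, 0.026, 0.0], [0.0, -0.001, -1.0]]
force: [0.2, 0.9, -0.4]
opening: 0.802
grasp_force: 0.0
```

```bash
python3 m.py pics/w10.png
```

```text
[ 0.60516214 -0.08457336  0.18907731] 0.800876493231378 [-0.31703923  0.04760346 -0.14622811]
(0, 0) 263 196 0.0907 [184 166  63]
(0.015, 0) 281 196 0.0921 [184 166  64]
(-0.015, 0) 245 195 0.0908 [184 166  62]
(0, 0.015) 263 178 0.0906 [184 166  63]
(0, -0.015) 262 213 0.0909 [184 166  63]
(0, 0.0285) 264 163 0.0899 [118  85  31]
(0, -0.0285) 262 231 0.0976 [172 128  48]
(0.02, 0.01) 288 185 0.0898 [183 166  65]
(-0.02, 0.01) 239 183 0.0907 [184 165  59]
```

View pics/w10.png

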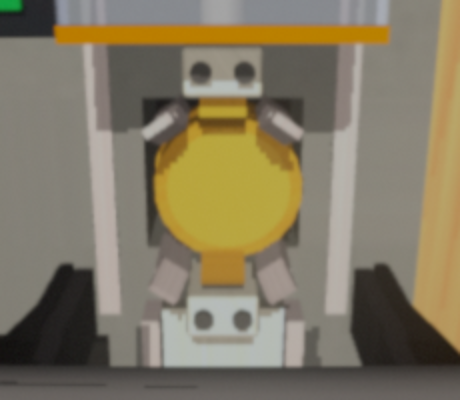

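All four blanks are under the lips: the stack's top face is at z≈0.091 and the lips overlap it top and bottom. Next I close the guard with shut fingers pushing the knob from +y.

Request:
{"fn": "apply_moves", "kwargs": {
  "plan": [0,0.6,0.1,0,0,0.9,0,0,-0.04,0.9,0,0,0,0.75,0,0,0,0,0,0,0,0,0,0,0,0,-0.5,0,0,0,-0.52,0,0,0,0,0],
  "grip": 1
}}

```text
time_s: 48.35
position: [0.6024, 0.0712, 0.142]
tcp_rot: [[-0.024, 1.0, -0.006], [1.0, 0.024, 0.0], [0.0, -0.006, -1.0]]
force: [-0.4, 0.6, -0.1]
opening: 0.008
grasp_force: 0.0
```

Request:
{"fn": "apply_moves", "kwargs": {
  "plan": [0,-0.2,0,0,0,-0.3,0,0,0.01,-0.4,0,0,0.01,-0.4,0,0,0.01,-0.4,0,0,0.01,-0.4,0,0,0.01,-0.3,0,0,0,-0.2,0,0,0,0,0,0]
}}

```text
time_s: 49.48
position: [0.6065, -0.0584, 0.1442]
tcp_rot: [[-0.025, 1.0, -0.001], [1.0, 0.025, -0.001], [-0.001, -0.001, -1.0]]
force: [0.5, -0.0, -0.5]
opening: 0.005
grasp_force: 0.0
```

Request:
{"fn": "apply_moves", "kwargs": {
  "plan": [0,-0.06,0,0,0,-0.06,0,0,0,-0.06,0,0,0,0,0,0]
}}

```text
time_s: 49.98
position: [0.6064, -0.0623, 0.1442]
tcp_rot: [[-0.025, 1.0, -0.001], [1.0, 0.025, 0.007], [0.007, -0.001, -1.0]]
force: [1.1, 10.5, 0.8]
opening: 0.004
grasp_force: 4.5
```

Guard is shut against its stop (knob over the magazine axis, 10 N reaction). Now the green key.

Request:
{"fn": "apply_moves", "kwargs": {
  "plan": [0,0.3,0,0,0,0.2,0.6,0,-0.5,0.4,0.3,0,-0.8,0.3,0,0,-0.7,0,0,0,0,0,0,0,0,0,0,0]
}}

```text
time_s: 50.85
position: [0.5081, -0.0066, 0.1899]
tcp_rot: [[-0.026, 1.0, 0.003], [1.0, 0.026, -0.001], [-0.001, 0.002, -1.0]]
force: [0.4, -0.9, 0.4]
opening: 0.008
grasp_force: 0.0
```

Run:
```python
from h import *
P,im,d=shot("wrist","w11")
s=bot.read_state();print(s["position"])
pin("wrist",P,start_key_top=.074,stop_key_top=.074,guard_knob=.146)
h,sa,v=[x.astype(int) for x in cv2.split(cv2.cvtColor(im,cv2.COLOR_RGB2HSV))]
for nm,m in(("g",(h>50)&(h<75)&(sa>150)&(v>100)),("r",((h<6)|(h>174))&(sa>150)&(v>100))):
    n,_,st,c=cv2.connectedComponentsWithStats(m.astype(np.uint8))
    for i in range(1,n):
        if st[i,4]>150:
            x,y,w,hh=st[i,:4]; print(nm,st[i].tolist(),atz(P,x+w/2,y+hh/2,.074).round(4))
```

```text
[ 0.50838495 -0.00666348  0.18981284]
start_key_top 0.71 263 183 [ 0.5098 -0.0024  0.074 ]
stop_key_top 0.85 256 110 [0.5021 0.0593 0.074 ]
guard_knob 0.88 388 317 [ 0.6055 -0.0838  0.146 ]
g [244, 167, 33, 32, 756] [ 0.5078 -0.0027  0.074 ]
r [242, 95, 36, 36, 985] [0.5058 0.0569 0.074 ]
```

View pics/w11.png

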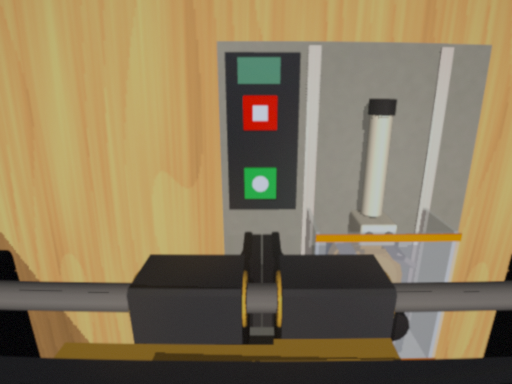

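The green key is at (260,183), giving (0.5075,-0.003). The red one is 60 mm further at (260,112), well clear of the shut fingers. The knob at (388,317) confirms the guard is closed.

Request:
{"fn": "apply_moves", "kwargs": {
  "plan": [0,0.07,-0.5,0,0,0,-0.9,0,0,0,-0.6,0,0,0,-0.12,0,0,0,0,0,0,0,0,0]
}}

```text
time_s: 51.8
position: [0.5079, -0.003, 0.0845]
tcp_rot: [[-0.026, 1.0, 0.003], [1.0, 0.026, -0.001], [-0.001, 0.003, -1.0]]
force: [-0.8, -0.8, 0.4]
opening: 0.004
grasp_force: 0.0
```

Request:
{"fn": "apply_moves", "kwargs": {
  "plan": [0,0,-0.06,0,0,0,-0.06,0,0,0,-0.04,0,0,0,0,0]
}}

```text
time_s: 52.3
position: [0.5066, -0.0028, 0.0753]
tcp_rot: [[-0.026, 1.0, -0.0], [1.0, 0.026, 0.0], [0.0, -0.0, -1.0]]
force: [-0.6, 0.0, -0.8]
opening: 0.005
grasp_force: 0.0
```

Request:
{"fn": "apply_moves", "kwargs": {
  "plan": [0,0,-0.03,0,0,0,-0.03,0,0,0,-0.03,0,0,0,0,0]
}}

```text
time_s: 52.8
position: [0.5069, -0.0028, 0.0723]
tcp_rot: [[-0.026, 1.0, 0.001], [1.0, 0.026, -0.0], [-0.0, 0.001, -1.0]]
force: [-3.0, 0.5, 12.9]
opening: 0.004
grasp_force: 6.5
```

Request:
{"fn": "apply_moves", "kwargs": {
  "plan": [0,0,0,0,0,0,0,0,0,0,0,0,0,0,0.2,0,0,0,0.6,0,0,0,1,0,0,0,1,0,-0.6,0,0.5,0,-0.6,0,0,0,0,0,0,0,0,0,0,0]
}}

```text
time_s: 54.18
position: [0.4477, -0.003, 0.2361]
tcp_rot: [[-0.025, 1.0, 0.001], [1.0, 0.025, -0.0], [-0.0, 0.001, -1.0]]
force: [0.6, -1.4, 0.6]
opening: 0.007
grasp_force: 0.0
```

Run:
```python
from h import *
for c in("top","side"):
    P,im,d=shot(c,"end_"+c); pin(c,P,guard_knob=.146,medal_center=.011)
a=cv2.imread("pics/end_top.png")[130:300,150:460];cv2.imwrite("pics/e.png",cv2.resize(a,None,fx=2.5,fy=2.5))
print(bot.read_state()["force"],bot.read_state()["time_s"])
```

```text
guard_knob 0.68 306 165 [ 0.6033 -0.0843  0.146 ]
medal_center 0.83 416 210 [ 0.476  -0.4395  0.011 ]
medal_center 0.73 379 257 [ 0.3323 -0.3164  0.011 ]
medal_center 0.55 348 242 [ 0.3784 -0.224   0.011 ]
guard_knob 0.88 249 153 [ 0.5995 -0.0926  0.146 ]
medal_center 0.74 325 168 [ 0.3766 -0.2368  0.011 ]
[-0.34148602 -0.01572503  0.44281612] 54.475
```

View pics/e.png

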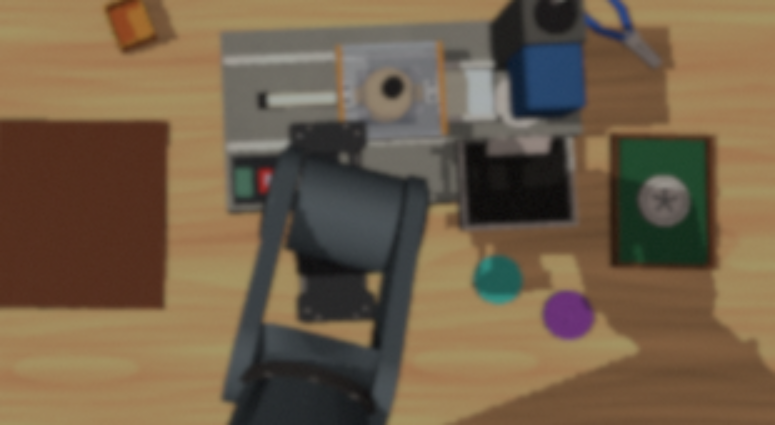

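The final view shows the medal flat in the felt tray (664,200), the mat and catch tray empty, the guard closed over the magazine with its blanks, and the other items untouched. The robot is clear, so I'm handing in.

```bash
python3 -c "
from rig import bot
print(bot.hand_in())"
```

```text
the job is handed in; nothing more can be done
None
```

I handed the job in at about 54 s, and no verdict came back: the medal lies flat in the felt tray, all four blanks are held under the spring lips, the guard was slid shut before the green key was pressed at about 13 N for about half a second, and I left everything else alone.

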